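# Load the push-to-open parts washer

## Robot

A 7-joint arm with a two-finger parallel gripper is mounted at the origin on the work surface. World frame = base frame: x ahead of the robot, y to its left, z up, the work surface at z = 0. Lengths are in mm, angles in rad, forces in N, time in s.
With the tool pointing down it reaches from about 425 to 925 mm from the base axis. Payload 6.8 kg.
Tool frame: the origin (TCP) lies midway between the tips of the shut fingers; the grasp point (between the pads) lies 19 mm behind it (ctrl.pinch_z is the distance from the TCP to the grasp point, in mm); y points along the fingers, x is the direction in which the jaws open and shut, and the axes are right-handed (so a half turn about y gives the same grasp; the last joint's range is limited). The gripper opens to 88 mm and grips with 3 to 60 N. Pads are 20 mm wide; open, the fingers measure 115 mm over their backs; the gripper's body (75 mm by 178 mm) begins 61 mm behind the grasp point.
Start: joints at [-1.27, 0.477, 0.022, 1.555, -0.011, 1.109, -0.083], TCP at [268.316, 619.398, 222.664] pointing down, gripper open.
Joint ranges: [-2.96, 2.96], [-0.34, 2.1], [-1.41, 1.46], [0.24, 2.44], [-1.37, 4.51], [0.17, 1.92], [-2.96, 2.96]. Speed limits (rad/s): [2.39, 2.39, 3.14, 3.14, 3.14, 3.14, 3.14].

## Interface

Orientations are given as [roll, pitch, yaw] about the fixed x, y, z axes, in that order (R = Rz(yaw) Ry(pitch) Rx(roll)).
In Python, from station import monitor, optics, ctrl gives the robot as it stands.
- The arm moves only by the tool step_arm, never from a script. Its argument "commands" is a list that holds one entry, the list of rows, each a list of 7 numbers: the opening, from 0 (shut) to 1 (fully open), then the shift along the tool's x, y, z in cm, then the turn, a rotation vector about the tool's x, y, z in units of 8 degrees (1.0 is 8 degrees). A call has 1 to 12 rows; each row is the pose to reach, as a shift and turn from the pose measured when the call began, along the tool's axes at that moment; what a row does not reach only later rows make up. A row lasts 1/10 s, in which the tool goes at most 50 mm and 8.59 degrees, less where a joint would pass 70% of its speed; a pose out of reach is approached as far as the arm can. A call with a gripper value outside its range is refused whole. The fingers move at their own pace and stop on an object; "newtons" is the grip in N (left out, the last holds). Time passes only in rows, so rows that repeat a pose let the fingers close. It gives the time, the measured TCP pose, the force and the opening at its end, in the units of the state.
- monitor.observe(): the state, without advancing time (a new reading comes with each control period).
- optics.read_camera(name): name is "scene" or "top" or "wrist"; returns a dict with "color" (384x512x3 uint8, red, green, blue), "z_map" (384x512 float32, mm along the optical axis (not along the pixel's ray), 0 where there is no reading), "fx", "fy", "cx", "cy" (pixels), "R" (3x3) and "t" (3): a world point X has camera coordinates R X + t; the wrist camera has in their place "mount" (4x4, takes a point from camera to tool coordinates, whose origin is the TCP and whose axes are the tool frame's). Camera axes: x right, y down, z forward; pixel columns grow to the right and rows downward; lengths in mm; the calibration is good to about 2 mm. The wrist camera is an equidistant fisheye: a pixel r from the principal point sees the ray r / f radians off the axis. A picture is of the moment at which its call begins: read the wrist's pose just before it.
- ctrl.hand_in(): hands the job in, once; it reports no verdict.
The state is a dict: "t": time; "joints": joint angles; "qvel": joint speeds; "tau": joint torques, N m; "tool_pos": TCP position; "tool_rot": TCP orientation; "contact_force": force on the tool from outside, world axes, zero at the start; "ft_torque": the same for the moment, N m; "opening": finger opening in mm.
Only numpy, scipy, OpenCV 4.12 (cv2) and the standard library are available. Lean on these libraries where they do the work, as an engineer would, in place of code of your own. Each camera call takes 0.05 s, during which the arm holds its last target.

## Task

Load the dry parts washer: press down the front of its lid until the touch latch clicks, keep a hand on the lid as it springs up so that it never flies open, and let it up fully. Hang every wash basket standing on the bench by its handle on a hook of its own inside the tank, upright and with the handle resting on both prongs, then swing the lid down and press it until it stays latched shut.

Things in the scene. Friction and masses are not known exactly. Their poses are not given: they have to be found in the camera images.
- lid (a joint): lid angle about its hinge: 0 latched shut (level), 1.8 fully open (leaning back past upright), -0.045 pressed right in. White plate 222 mm front to back by 350 mm on the blue tank, hinged on the tank's far side. A spring pushes it open all the way (3 N at the front edge when shut, 1 N when open); let go, it flies up at about 4 rad/s: keep it under 2.5 rad/s
- lid_pad (a point): centre of the dark press pad on the lid's top face, 186 mm from the hinge axis, 36 mm behind the front edge. z: outward normal of the face, -x to the front edge. Push-push latch: pressed in to its stop (8 mm here) and eased off, a shut lid comes open; brought down from open, pressed to the stop and eased off, it catches at 0. Another press opens it again
- lid_hinge (a point): middle of the lid's hinge axis (fixed, 136 mm above the bench). Axes are the tank's: y along the hinge, -x towards the front edge of the shut lid, z up. The lid's top face lies 11 mm off the axis (147 mm above the bench when shut). The tank is 218 by 342 mm, open topped, rim 130 mm high. A latch tongue hangs 40 mm under the lid's front edge at its +y corner
- hook0 (a point): where a hung handle bar's centre rests on this double-prong hook in the tank: two level steel rods 7 mm thick, 48 mm apart between centres (y -24 and +24 mm), axes 8.5 mm below this point, run from the back wall (x +73 mm) to x -22 mm, then turn up to tips ending at x -31 mm, 5 mm above this point. Axes as lid_hinge. The bar rests across both rods, rods inside the hoop
- hook1 (a point): the same point of the second, identical hook, 108 mm along y from the first. Tank floor 94 mm below this point, rim 30 mm above, inner face of the front wall at x -117 mm: a basket fits down between the rods' tips and the front wall, then its handle goes back over the tips
- hook2 (a point): the same point of the third, identical hook, 108 mm further along y; hook pitch 108 mm, one basket a hook
- basket0_handle (a point): centre of the level top bar of the handle of a wash basket (origin 80 mm above the basket's underside). Open steel basket 50 mm (x) by 84 mm (y) by 35 mm high, 0.2 to 0.35 kg, fittings fixed in it, rigid upright hoop handle: bar along y, 84 mm long, 10 mm square; the hoop under it is open 68 mm wide between the end posts and 40 mm high. z up. Stands upright at the start; may be absent
- basket1_handle (a point): like basket0_handle, for a second, identical basket; may be absent. The baskets stand on the bench on the -y side of the tank
- basket2_handle (a point): like basket0_handle, for a third, identical basket; may be absent
Not all that is in view belongs to the job. Leave any blue look-alike of the part that bears basket1_handle alone.

How it is judged:
By the outcome, as a careful person would: the job done as asked, in the order asked, and still so for the second after the job is handed in, with the robot touching nothing.
Of basket0, basket1, basket2 only 2 to 3 are there at a start; the rules pass over those that are not, and their reading is None.
At some moment in a run one of basket0, basket1, basket2 may be knocked a few centimetres aside while the robot is not near it.
It also fails if it takes over 208 s, if anything falls off the work surface, if the arm or the gripper's body presses on something with over 40 N, if the wrist force passes 120 N, or if a joint passes its speed limit or range.

## Working session

There is one attempt and no reset: what is moved stays moved. The work goes in short steps, Python scripts to look and compute and a tool call to move; the robot and the scene stay as the last step left them, time stands still between calls to the robot, and variables do not carry over. Pictures are saved under pics/ and viewed, and the job is handed in when it is done.

Besides the shell and the picture viewer there is one more tool, called after "Call:" as name(argument=value, ...) on one line, values as JSON. step_arm: Moves the arm, as the interface text tells. Its arguments: {"type":"object","properties":{"commands":{"type":"array"},"newtons":{"type":"number"}},"required":["commands"]}

```bash
ls; mkdir -p pics; python3 - <<'E'
from station import monitor, optics, ctrl
import cv2
print(monitor.observe(), ctrl.pinch_z)
for n in ["scene","top","wrist"]:
    c=optics.read_camera(n)
    cv2.imwrite(f"pics/{n}0.png",c["color"][:,:,::-1])
    print(n,{k:v for k,v in c.items() if k not in("color","z_map")})
E
```

```text
pics
{'t': 0.0, 'joints': array([-1.27008137,  0.47779253,  0.02235348,  1.55638605, -0.01148463,
        1.10927756, -0.08308533]), 'qvel': array([-1.46743289e-03, -7.05344757e-05, -5.50672655e-04, -1.28913761e-04,
       -1.04185524e-03,  5.66865564e-04, -1.07658173e-03]), 'tau': array([ 8.55145227e-04, -5.82847846e+01,  1.53546833e+00, -2.72604400e+01,
       -5.41819318e-02,  1.69392047e-02,  1.36839712e-04]), 'tool_pos': array([268.12636729, 618.84709746, 221.71467648]), 'tool_rot': array([-1.57094406,  0.00172878,  1.16201283]), 'contact_force': array([-0.24285951,  0.20880343, -1.11445212]), 'ft_torque': array([ 0.02024028,  0.02789813, -0.00767619]), 'opening': 87.78681876590694} 18.700000000000003
scene {'fx': 448.6224877778424, 'fy': 448.6224877778424, 'cx': 246.25439428573327, 'cy': 189.1060983614164, 'R': array([[-0.53110635,  0.84718554, -0.01423775],
       [ 0.50865783,  0.30535223, -0.80500139],
       [-0.677638  , -0.43478349, -0.59310206]]), 't': array([ 364.18092313, -176.23136557, 1716.07699413])}
top {'fx': 470.4032823095711, 'fy': 470.4032823095711, 'cx': 258.27910606269995, 'cy': 186.69723951386868, 'R': array([[-0.02165183, -0.99974782, -0.00595738],
       [-0.99699246,  0.0220349 , -0.07430004],
       [ 0.07441257,  0.00433073, -0.99721814]]), 't': array([ -71.96543202,  532.4140178 , 1230.57093189])}
wrist {'fx': 297.3186396354542, 'fy': 297.3186396354542, 'cx': 256.73534409632305, 'cy': 193.33101285018475, 'mount': array([[ 9.99999843e-01,  4.57362337e-04,  3.23734320e-04,
        -3.01799465e-01],
       [-1.78355981e-04, -2.87894572e-01,  9.57662093e-01,
        -1.61916249e+02],
       [ 5.31199926e-04, -9.57662000e-01, -2.87894445e-01,
         7.99597961e+01],
       [ 0.00000000e+00,  0.00000000e+00,  0.00000000e+00,
         1.00000000e+00]])}
```

View pics/scene0.png

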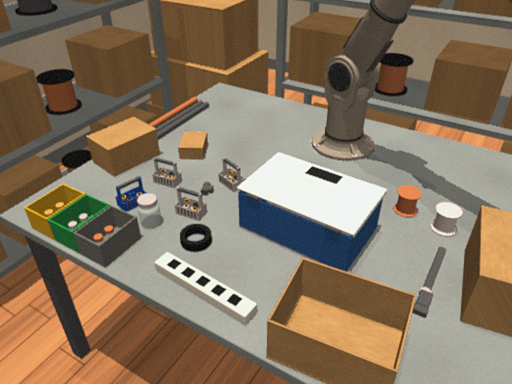

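View pics/top0.png

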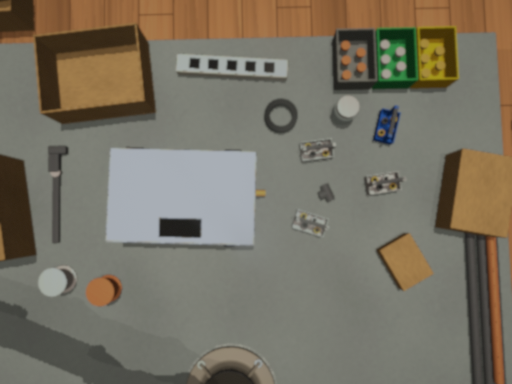

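View pics/wrist0.png

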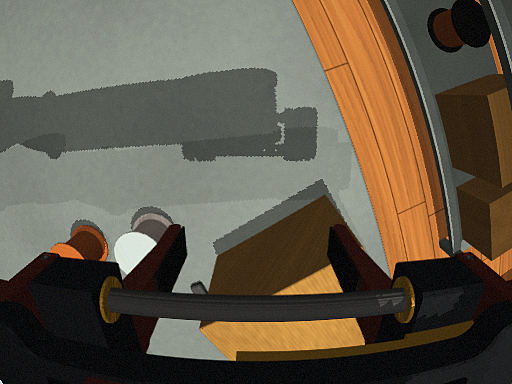

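```bash
cat > h.py <<'E'
from station import monitor, optics, ctrl
import cv2, numpy as np
from scipy.spatial.transform import Rotation as Ro
def cloud(name):
    s=monitor.observe(); c=optics.read_camera(name); z=c["z_map"].astype(float)
    v,u=np.mgrid[0:z.shape[0],0:z.shape[1]]
    a=(u-c["cx"])/c["fx"]; b=(v-c["cy"])/c["fy"]
    if "R" in c:
        P=np.stack([a*z,b*z,z],-1); W=(P-c["t"])@c["R"]
    else:
        th=np.hypot(a,b); k=np.tan(th)/np.maximum(th,1e-9)
        P=np.stack([a*k*z,b*k*z,z],-1)
        T=P@c["mount"][:3,:3].T+c["mount"][:3,3]
        W=T@Ro.from_euler("xyz",s["tool_rot"]).as_matrix().T+s["tool_pos"]
    W[z<=0]=np.nan
    return c["color"],W,c
def crop(img,x0,y0,x1,y1,k,fn):
    cv2.imwrite(fn,cv2.resize(img[y0:y1,x0:x1,::-1],None,fx=k,fy=k,interpolation=cv2.INTER_CUBIC))
def proj(c,X):
    p=c["R"]@X+c["t"]; return c["fx"]*p[0]/p[2]+c["cx"],c["fy"]*p[1]/p[2]+c["cy"]
def move(pos,rot):
    "tool-frame shift cm, turn units to a world target"
    s=monitor.observe(); R=Ro.from_euler("xyz",s["tool_rot"])
    d=R.inv().apply(np.array(pos)-s["tool_pos"])/10
    w=(R.inv()*Ro.from_euler("xyz",rot)).as_rotvec()/np.radians(8)
    return np.round(d,2),np.round(w,2)
E
python3 - <<'E'
from h import *
img,W,c=cloud("top")
crop(img,270,90,420,250,5,"pics/topcrop0.png")
z=W[...,2]
m=(z>140)&(z<155)&(W[...,1]>-200)&(W[...,1]<420)&(np.indices(z.shape)[0]>130)&(np.indices(z.shape)[0]<260)&(np.indices(z.shape)[1]<270)&(np.indices(z.shape)[1]>90)
P=W[m];print("lid",len(P),P[:,2].mean(),cv2.minAreaRect(P[:,:2].astype(np.float32)))
dark=m&(img.sum(-1)<150); Q=W[dark]; print("pad",len(Q),cv2.minAreaRect(Q[:,:2].astype(np.float32)),Q.mean(0))
v,u=np.indices(z.shape)
for nm,(x0,y0,x1,y1) in dict(A=(290,130,345,170),B=(358,165,412,205),C=(285,203,335,245)).items():
    mm=(u>=x0)&(u<x1)&(v>=y0)&(v<y1)&(z>8)
    P=W[mm];r=cv2.minAreaRect(P[:,:2].astype(np.float32))
    H=W[mm&(z>70)]
    print(nm,len(P),"rect",r,"maxz",P[:,2].max(),"handle",len(H),H.mean(0),cv2.minAreaRect(H[:,:2].astype(np.float32)) if len(H)>3 else '')
img,W,c=cloud("scene")
crop(img,100,145,260,255,5,"pics/scenecrop0.png")
E
```

```text
lid 13772 147.9371701720383 ((505.7967529296875, 100.5224609375), (352.83355712890625, 228.13209533691406), 87.27203369140625)
pad 599 ((428.24664306640625, 105.30915832519531), (90.32201385498047, 35.56898498535156), 88.74819946289062) [428.30201411 104.82432307 148.87586228]
A 463 rect ((624.827880859375, -231.22970581054688), (51.679222106933594, 101.62858581542969), 6.600756645202637) maxz 90.55870959397168 handle 147 [ 625.53479754 -239.83083266   84.79473161] ((625.7679443359375, -239.863525390625), (10.66201114654541, 83.54077911376953), 6.443721771240234)
B 489 rect ((537.7721557617188, -422.15185546875), (59.54301071166992, 107.64256286621094), 12.905677795410156) maxz 91.35304802927705 handle 141 [ 533.75678601 -411.35764607   84.42905622] ((534.2234497070312, -412.998046875), (10.255274772644043, 83.54086303710938), 7.6833720207214355)
C 403 rect ((438.9168395996094, -215.3993377685547), (95.94841003417969, 74.31815338134766), 81.92761993408203) maxz 91.94201467393748 handle 135 [ 433.19534224 -216.02858396   85.12634095] ((432.9787292480469, -216.61053466796875), (83.70140838623047, 10.004983901977539), 71.2448501586914)
```

View pics/topcrop0.png

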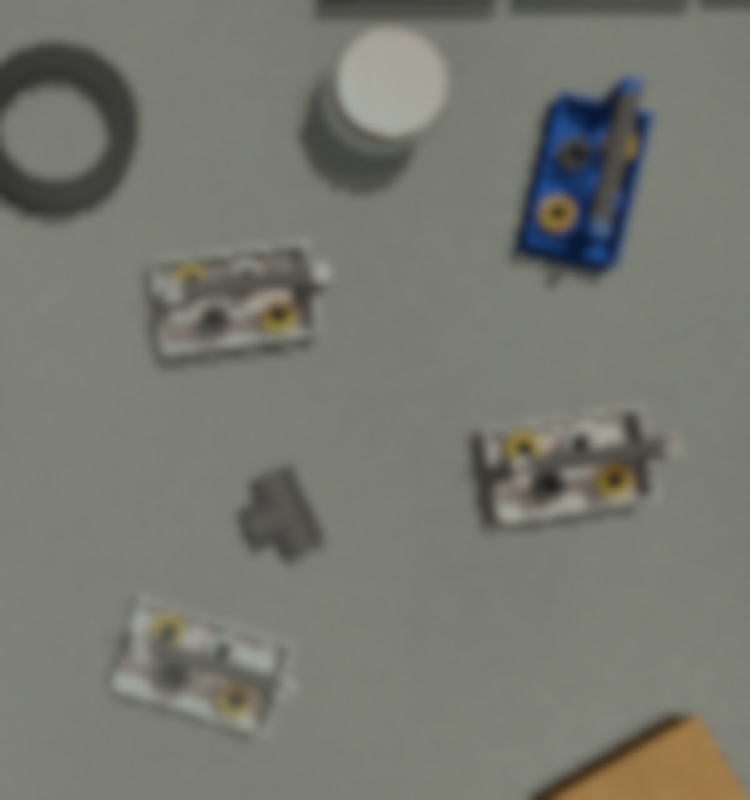

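View pics/scenecrop0.png

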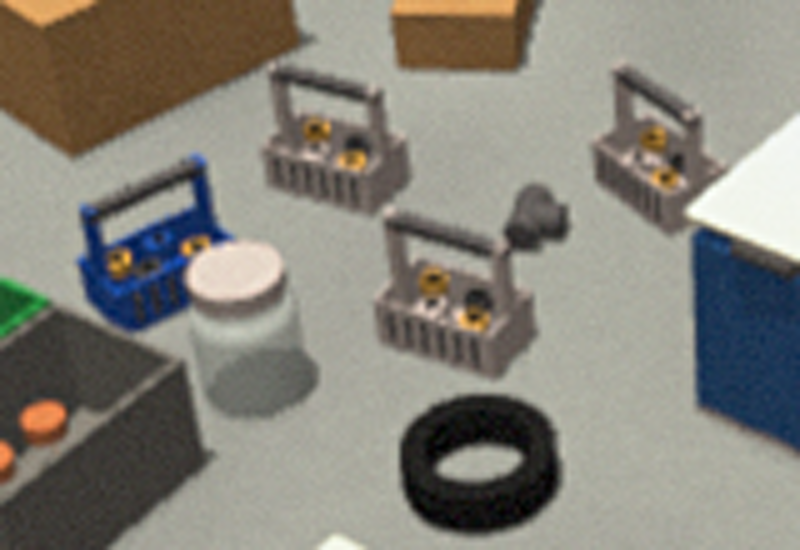

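```bash
python3 - <<'E'
from h import *
for n in("top","scene"):
    img,W,c=cloud(n); z=W[...,2]
    with np.errstate(all="ignore"):
        m=(z>138)&(z<156)&(W[...,0]>350)&(W[...,0]<650)&(W[...,1]>-90)&(W[...,1]<300)&(img.min(-1)>120)
        d=(z>138)&(z<156)&(W[...,0]>380)&(W[...,0]<480)&(W[...,1]>30)&(W[...,1]<180)&(img.max(-1)<70)
    P=W[m];Q=W[d]
    print(n,len(P),P[:,2].mean(),"pad",len(Q),Q.mean(0), (Q.max(0)+Q.min(0))/2)
    r=[]
    # edges: bin
    ys=np.arange(-50,260,10); f=[];b=[]
    for y in ys:
        s=P[abs(P[:,1]-y)<5]; f.append(s[:,0].min()); b.append(s[:,0].max())
    print("front",np.polyfit(ys-100,f,1),"back",np.polyfit(ys-100,b,1))
    xs=np.arange(420,590,8);f=[];b=[]
    for x in xs:
        s=P[abs(P[:,0]-x)<4]; f.append(s[:,1].min()); b.append(s[:,1].max())
    print("-y",np.polyfit(xs-505,f,1),"+y",np.polyfit(xs-505,b,1))
E
```

```text
top 12960 147.93619244308564 pad 659 [428.0062388  104.37535283 148.96369921] [428.27364859 104.96324789 148.35948009]
front [4.78662138e-02 3.92742204e+02] back [4.69194785e-02 6.14895607e+02]
-y [-4.49000545e-02 -7.50833209e+01] +y [-5.09276863e-02  2.75747132e+02]
scene 5956 144.2393324539427 pad 232 [430.00280882 105.86165064 145.11588365] [430.01714686 104.82357799 144.92014662]
front [4.17218833e-02 3.95929855e+02] back [4.97878560e-02 6.19335175e+02]
-y [-6.12036321e-02 -7.17137185e+01] +y [-4.62537412e-02  2.78149481e+02]
```

```bash
python3 -c "
from h import *
print(*move([429,105,200],[-np.pi/2,0,-0.0475]))"
```

```text
[-40.8    2.26 -35.19] [ 0.    8.66 -0.  ]
```

Call:
step_arm(commands=[[[0,-40.8,0,-35.2,0,8.66,0],[0,-40.8,0,-35.2,0,8.66,0],[0,-40.8,0,-35.2,0,8.66,0],[0,-40.8,0,-35.2,0,8.66,0],[0,-40.8,0,-35.2,0,8.66,0],[0,-40.8,0,-35.2,0,8.66,0],[0,-40.8,0,-35.2,0,8.66,0],[0,-40.8,0,-35.2,0,8.66,0],[0,-40.8,0,-35.2,0,8.66,0],[0,-40.8,2.2,-35.2,0,8.66,0],[0,-40.8,2.2,-35.2,0,8.66,0],[0,-40.8,2.2,-35.2,0,8.66,0]]], newtons=40)

```text
t: 1.55
tool_pos: [429.4, 99.5, 200.0]
tool_rot: [-1.573, 0.001, -0.056]
contact_force: [-0.6, 0.6, 0.1]
opening: 0.5
```

Call:
step_arm(commands=[[[0,0,3,0.5,0,0,0],[0,0,4.5,0.5,0,0,0],[0,0,5.2,0.5,0,0,0],[0,0,5.6,0.5,0,0,0],[0,0,5.9,0.5,0,0,0],[0,0,6.2,0.5,0,0,0],[0,0,6.2,0.5,0,0,0]]])

```text
t: 2.25
tool_pos: [429.7, 104.9, 139.0]
tool_rot: [-1.572, 0.001, -0.056]
contact_force: [-5.9, -0.0, 11.9]
opening: 0.5
```

Call:
step_arm(commands=[[[0,0,0.2,0,0,0,0],[0,0,0.3,0,0,0,0],[0,0,0.3,0,0,0,0]]])

```text
t: 2.55
tool_pos: [429.8, 105.0, 138.7]
tool_rot: [-1.569, 0.002, -0.056]
contact_force: [-14.5, -3.9, 39.2]
opening: 0.3
```

```bash
cat > lid.py <<'E'
import numpy as np
H=np.array([616,136.])
def tcp(th):
    d=np.array([-np.cos(th),np.sin(th)]);n=np.array([np.sin(th),np.cos(th)])
    r=np.interp(th,[0,.2,1.4],[199,195,185])
    if th<=np.pi/2: return H+r*d+11*n+[13.5,0]
    E=H+222*d+11*n; return np.array([E[0]+13.5,E[1]-40])
E
python3 -c "
from lid import *
for th in np.arange(0,2.0,.1): print(round(th,1),tcp(th).round(1))"
```

```text
0.0 [430.5 147. ]
0.1 [434.6 166.6]
0.2 [440.6 185.5]
0.3 [447.3 203.9]
0.4 [455.7 221.4]
0.5 [465.8 237.9]
0.6 [477.5 253.3]
0.7 [490.6 267.4]
0.8 [505. 280.]
0.9 [520.5 291. ]
1.0 [537.  300.4]
1.1 [554.3 308.1]
1.2 [572.1 314. ]
1.3 [590.4 318. ]
1.4 [608.9 320.2]
1.5 [627.4 321.3]
1.6 [647.  317.6]
1.7 [669.  314.7]
1.8 [690.7 309.7]
1.9 [711.7 302.5]
```

Call:
step_arm(commands=[[[0,0,0,0,0,0,0],[0,0,-0.3,0,0,0,0],[0,0,-0.6,0,0,0,0],[0,0,-0.9,0,0,0,0],[0,0,-1.2,0,0,0,0],[0,0,-1.6,0,0,0,0],[0,0,-2.0,0,0,0,0],[0,0,-2.0,0,0,0,0]]])

```text
t: 3.35
tool_pos: [430.4, 105.1, 159.4]
tool_rot: [-1.569, 0.001, -0.056]
contact_force: [1.5, -0.0, 2.4]
opening: 0.2
```

Call:
step_arm(commands=[[[0,0.4,-0.7,0,0,0,0],[0,0.7,-1.7,0,0,0,0],[0,1.0,-2.6,0,0,0,0],[0,1.35,-3.5,0,0,0,0],[0,1.7,-4.45,0,0,0,0],[0,2.1,-5.35,0,0,0,0],[0,2.5,-6.2,0,0,0,0],[0,3.0,-7.0,0,0,0,0],[0,3.5,-7.85,0,0,0,0],[0,4.1,-8.6,0,0,0,0],[0,4.7,-9.4,0,0,0,0]]])

```text
t: 4.45
tool_pos: [478.0, 102.3, 253.9]
tool_rot: [-1.569, 0.001, -0.056]
contact_force: [0.4, 0.6, 1.2]
opening: 0.7
```

```bash
python3 -c "
from h import *
print(monitor.observe()['contact_force'])
img,W,c=cloud('scene'); crop(img,200,60,420,280,3,'pics/s1.png')"
```

```text
[0.44220466 0.58295424 1.1640243 ]
```

View pics/s1.png

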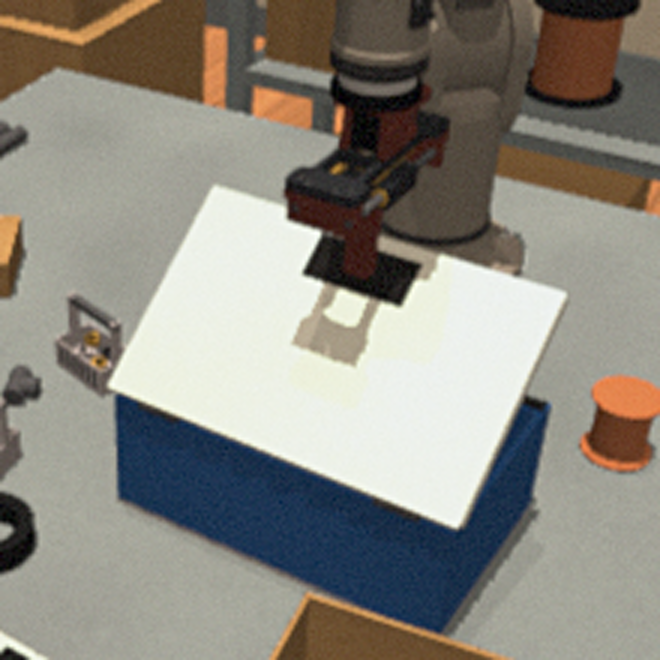

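Call:
step_arm(commands=[[[0,0.6,-0.7,0,0,0,0],[0,1.3,-1.4,0,0,0,0],[0,2.0,-2.05,0,0,0,0],[0,2.75,-2.65,0,0,0,0],[0,3.5,-3.25,0,0,0,0],[0,4.3,-3.75,0,0,0,0],[0,5.1,-4.25,0,0,0,0],[0,5.95,-4.7,0,0,0,0],[0,6.8,-5.1,0,0,0,0],[0,7.7,-5.5,0,0,0,0],[0,8.55,-5.8,0,0,0,0],[0,9.45,-6.05,0,0,0,0]]])

```text
t: 5.7
tool_pos: [574.6, 96.8, 316.1]
tool_rot: [-1.568, -0.002, -0.056]
contact_force: [0.7, -0.2, 0.7]
opening: 0.4
```

Call:
step_arm(commands=[[[0,0.8,-0.1,0,0,0,0],[0,1.6,-0.2,0,0,0,0],[0,2.5,-0.3,0,0,0,0],[0,3.45,-0.4,0,0,0,0],[0,4.4,-0.45,0,0,0,0],[0,5.3,-0.4,0,0,0,0],[0,6.2,-0.3,0,0,0,0],[0,7.2,-0.15,0,0,0,0],[0,8.3,0,0,0,0,0],[0,9.4,0.1,0,0,0,0],[0,10.3,0.3,0,0,0,0],[0,11.0,0.4,0,0,0,0]]])

```text
t: 6.9
tool_pos: [685.1, 90.6, 311.7]
tool_rot: [-1.568, -0.001, -0.057]
contact_force: [0.9, -0.6, -0.8]
opening: 0.4
```

```bash
python3 -c "
from h import *
print(monitor.observe()['contact_force'])
img,W,c=cloud('scene'); crop(img,200,60,420,280,3,'pics/s2.png')"
```

```text
[ 0.85465834 -0.57640045 -0.81040324]
```

View pics/s2.png

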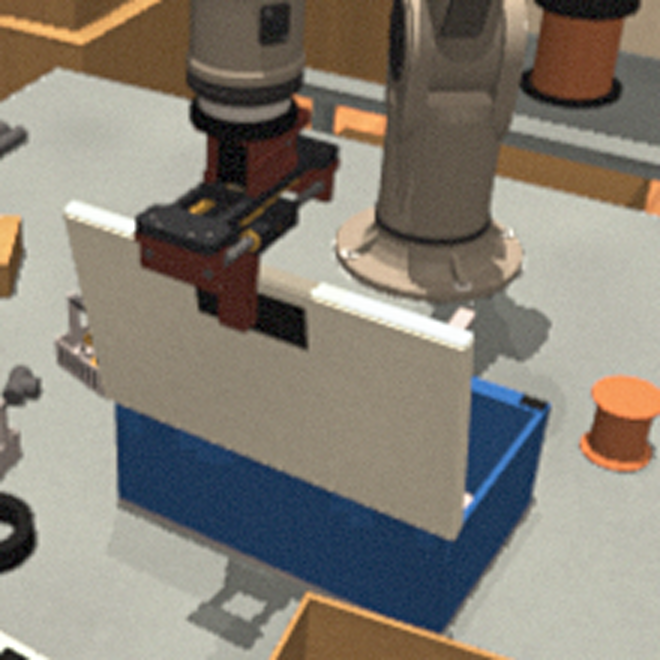

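Call:
step_arm(commands=[[[0,0.7,0.1,0,0,0,0],[0,1.3,0.1,0,0,0,0],[0,1.9,0.1,0,0,0,0],[0,2.6,0.1,0,0,0,0],[0,2.6,0.1,0,0,0,0],[0,2.6,-4,0,0,0,0],[0,2.6,-8,0,0,0,0],[0,2.6,-12,0,0,0,0],[0,0,-14,-4,0,0,0],[0,-4,-14,-9,0,0,0],[0,-8,-14,-14,0,0,0],[0,-12,-14,-19,0,0,0]]])

```text
t: 8.15
tool_pos: [582.6, -61.7, 451.3]
tool_rot: [-1.569, -0.002, -0.057]
contact_force: [0.6, -0.5, 0.8]
opening: 0.5
```

```bash
python3 -c "
from h import *
print(monitor.observe()['contact_force'])
img,W,c=cloud('scene'); cv2.imwrite('pics/s3.png',img[:,:,::-1])
img,W,c=cloud('top'); crop(img,90,130,290,270,4,'pics/t3.png');cv2.imwrite('pics/t3f.png',img[:,:,::-1])"
```

```text
[ 0.64715607 -0.46980475  0.79335025]
```

View pics/s3.png

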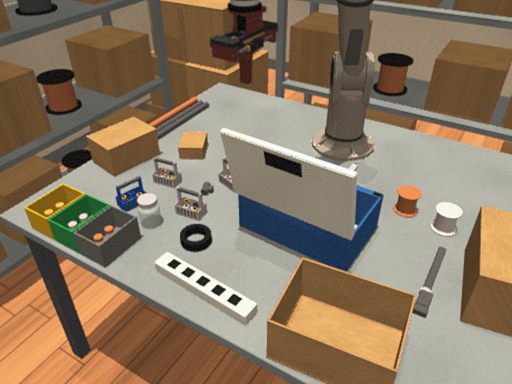

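View pics/t3.png

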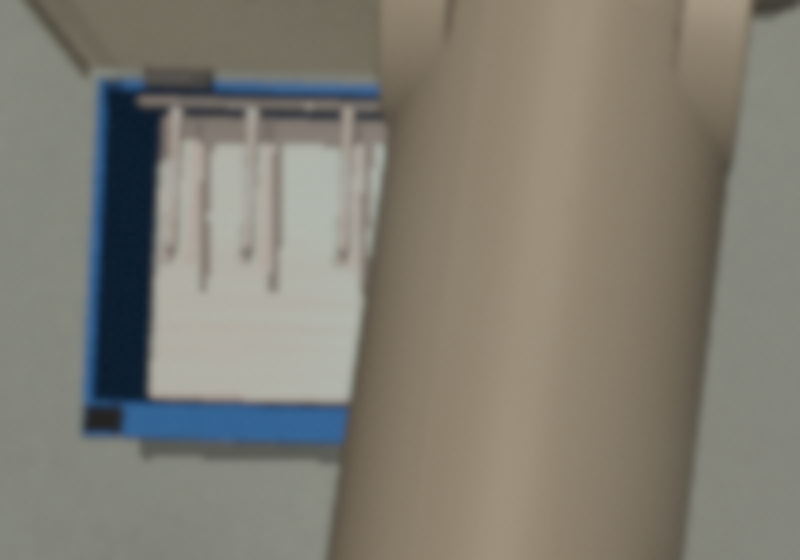

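```bash
python3 -c "
from h import *
print(*move([432,-216,230],[-np.pi/2,0,-0.328]))"
```

```text
[-13.84  22.22 -15.8 ] [-0.02  1.87  0.02]
```

Call:
step_arm(commands=[[[0.6,-4,0,-5,0,1,0],[0.6,-8,3,-10,0,1.87,0],[0.6,-12,8,-15.8,0,1.87,0],[0.6,-13.8,13,-15.8,0,1.87,0],[0.6,-13.8,18,-15.8,0,1.87,0],[0.6,-13.8,22.2,-15.8,0,1.87,0],[0.6,-13.8,22.2,-15.8,0,1.87,0],[0.6,-13.8,22.2,-15.8,0,1.87,0]]])

```text
t: 9.05
tool_pos: [427.6, -215.2, 225.8]
tool_rot: [-1.569, 0.008, -0.331]
contact_force: [-0.5, 0.3, 0.6]
opening: 52.6
```

```bash
python3 - <<'E'
from h import *
img,W,c=cloud('top'); crop(img,90,130,290,270,4,'pics/t4.png');cv2.imwrite('pics/t4f.png',img[:,:,::-1])
s=monitor.observe()
img,W,c=cloud('wrist'); cv2.imwrite('pics/w4.png',img[:,:,::-1])
z=W[...,2]
with np.errstate(all='ignore'): m=(z>76)&(z<95)&(abs(W[...,0]-432)<60)&(abs(W[...,1]+216)<60)
P=W[m]; print(len(P)); 
if len(P)>5: print(P.mean(0),cv2.minAreaRect(P[:,:2].astype(np.float32)))
E
```

```text
743
[ 433.95708788 -215.31822619   84.73495501] ((433.1092529296875, -217.198486328125), (84.29070281982422, 9.771401405334473), 71.5267333984375)
```

View pics/t4.png

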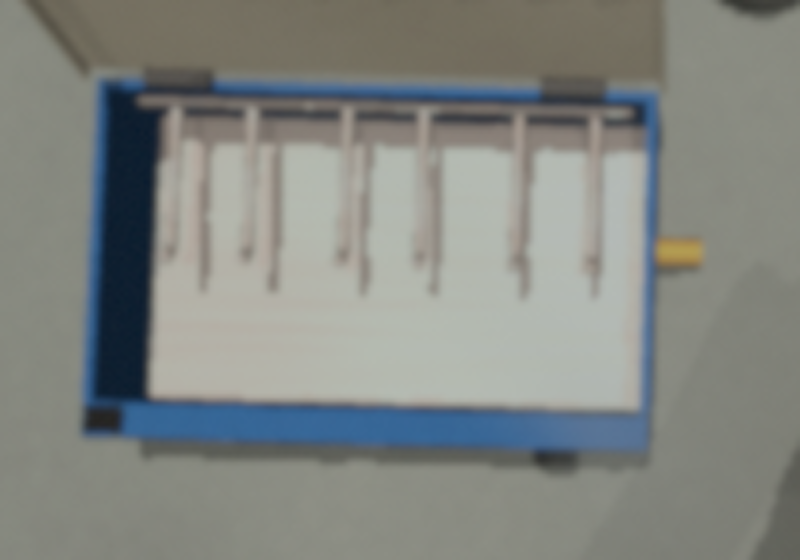

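View pics/w4.png

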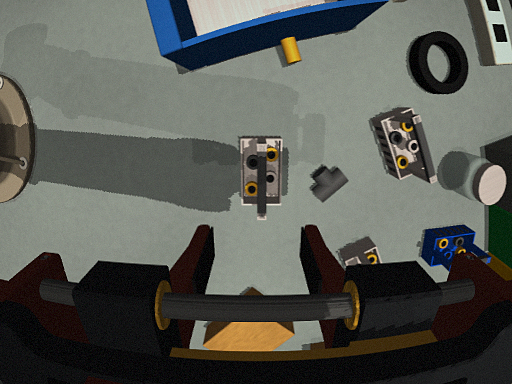

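```bash
python3 - <<'E'
from h import *
img,W,c=cloud('top')
def ray(u,v,z):
    d=c["R"].T@np.array([(u-c["cx"])/c["fx"],(v-c["cy"])/c["fy"],1]); o=-c["R"].T@c["t"]
    return o+d*(z-o[2])/d[2]
t=[ray(90+(x+.5)/4-.5,130+(y+.5)/4-.5,103) for x,y in [(171,257),(247,257),(343,258),(420,262),(516,268),(592,268)]]
r=[ray(90+(x+.5)/4-.5,130+(y+.5)/4-.5,95) for x,y in [(173,160),(250,160),(346,165),(423,165),(520,170),(594,170)]]
for a,b in zip(t,r): print(a.round(1),b.round(1))
t=np.array(t); psi=-0.0475
ex=np.array([np.cos(psi),np.sin(psi)]); ey=np.array([-ex[1],ex[0]])
q=np.c_[t[:,:2]@ex,t[:,:2]@ey]; print(q.round(1)); 
q=np.c_[np.array(r)[:,:2]@ex,np.array(r)[:,:2]@ey];print(q.round(1))
# rim: walls
z=W[...,2]
with np.errstate(all='ignore'): m=(z>115)&(z<138)&(img[...,2]>img[...,0]*1.5)&(W[...,0]>380)&(W[...,0]<650)
P=W[m]; Q=P[:,:2]@np.c_[ex,ey]; print("rim",P[:,2].mean(),Q.min(0),Q.max(0), np.percentile(Q,[1,99],axis=0))
# z of rods
for a,b in zip(t,r):
  u,v=proj(c,b); print(W[int(round(v)),int(round(u))].round(1),end=' ')
E
```

```text
[513.5 228.7 103. ] [575.  229.5  95. ]
[512.5 181.5 103. ] [573.9 181.2  95. ]
[510.6 122.  103. ] [569.4 121.   95. ]
[507.   74.2 103. ] [568.3  72.8  95. ]
[502.   14.8 103. ] [563.8  12.1  95. ]
[501.  -32.3 103. ] [562.8 -34.3  95. ]
[[502.1 252.9]
 [503.3 205.7]
 [504.2 146.1]
 [502.9  98.2]
 [500.7  38.6]
 [501.9  -8.5]]
[[563.4 256.6]
 [564.6 208.3]
 [563.  147.9]
 [564.2  99.7]
 [562.6  38.8]
 [563.8  -7.5]]
rim 129.48723724063856 [391.40313482 -46.98019621] [608.84939758 296.11755934] [[391.92891677 -45.78274483]
 [607.64348315 294.07964879]]
[574.1 229.5  94.1] [573.  181.7  94.1] [569.1 121.4  94.9] [567.8  73.4  96.9] [564.   11.1  95.6] [562.9 -34.   96.4]
```

```bash
python3 -c "
from h import *
print(*move([433,-217,61],[-np.pi/2,0,-0.323]))"
```

```text
[-0.19 17.13 -0.17] [-0.02 -0.04  0.04]
```

Call:
step_arm(commands=[[[0.6,-0.2,4,-0.2,0,0,0],[0.6,-0.2,8,-0.2,0,0,0],[0.6,-0.2,12,-0.2,0,0,0],[0.6,-0.2,15,-0.2,0,0,0],[0.6,-0.2,17.1,-0.2,0,0,0],[0.6,-0.2,17.1,-0.2,0,0,0],[0,-0.2,17.1,-0.2,0,0,0],[0,-0.2,17.1,-0.2,0,0,0],[0,-0.2,17.1,-0.2,0,0,0],[0,-0.2,17.1,-0.2,0,0,0],[0,-0.2,17.1,-0.2,0,0,0]]], newtons=45)

```text
t: 10.3
tool_pos: [433.2, -217.2, 61.9]
tool_rot: [-1.567, -0.006, -0.328]
contact_force: [0.5, 0.2, -0.1]
opening: 16.2
```

Call:
step_arm(commands=[[[0,0,0,0,0,0,0],[0,0,0,0,0,0,0],[0,0,-3,0,0,0,0],[0,0,-8,0,0,0,0],[0,0,-13,0,0,0,0],[0,0,-18,0,0,0,0],[0,0,-21,0,0,0,0],[0,0,-21,0,0,0,0]]])

```text
t: 11.1
tool_pos: [433.6, -218.4, 275.4]
tool_rot: [-1.565, -0.013, -0.328]
contact_force: [0.9, 0.4, -3.1]
opening: 9.7
```

```bash
python3 -c "
from h import *
img,W,c=cloud('wrist'); cv2.imwrite('pics/w5.png',img[:,:,::-1])
ex=np.array([.99887,-.04748]);ey=np.array([.04748,.99887])
p=458*ex+231.5*ey; print(p)
print(*move([*p,225],[-np.pi/2,0,-0.0475]))"
```

```text
[468.47408  209.492565]
[-10.36   4.89  41.57] [-0.03 -2.01  0.07]
```

View pics/w5.png

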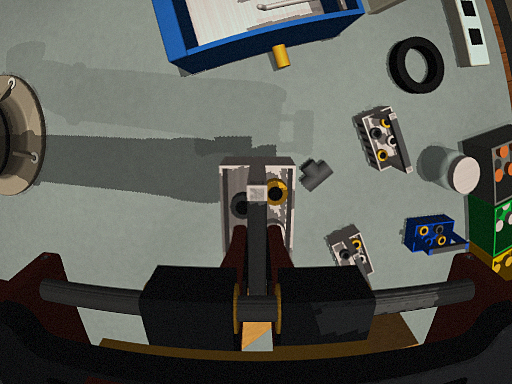

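Call:
step_arm(commands=[[[0,0,0,5,0,0,0],[0,0,0,10,0,-0.5,0],[0,-2,0,15,0,-1,0],[0,-4,0,20,0,-1.5,0],[0,-6,0,25,0,-2,0],[0,-8,0,30,0,-2,0],[0,-10.3,0,35,0,-2,0],[0,-10.3,0,40,0,-2,0],[0,-10.3,0,41.5,0,-2,0],[0,-10.3,3,41.5,0,-2,0],[0,-10.3,4.9,41.5,0,-2,0],[0,-10.3,4.9,41.5,0,-2,0]]])

```text
t: 12.35
tool_pos: [465.4, 207.1, 219.7]
tool_rot: [-1.575, -0.002, -0.048]
contact_force: [-1.3, -0.5, -2.9]
opening: 10.0
```

```bash
python3 -c "
from h import *
img,W,c=cloud('wrist'); cv2.imwrite('pics/w6.png',img[:,:,::-1])
ex=np.array([.99887,-.04748]);ey=np.array([.04748,.99887])
p=458*ex+231.5*ey; print(p)
print(*move([*p,96],[-np.pi/2,0,-0.0475]))
img,W,c=cloud('scene'); crop(img,200,60,420,280,3,'pics/s6.png')"
```

```text
[468.47408  209.492565]
[ 0.1  12.58  0.25] [ 0.02 -0.01  0.03]
```

View pics/w6.png

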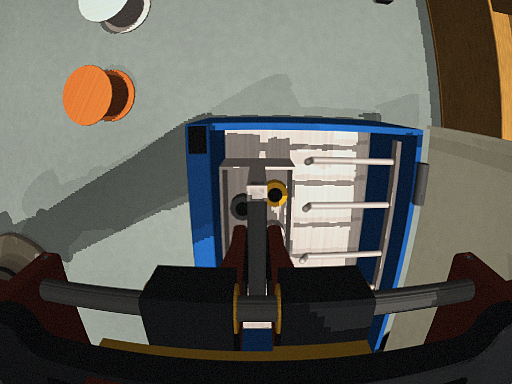

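View pics/s6.png

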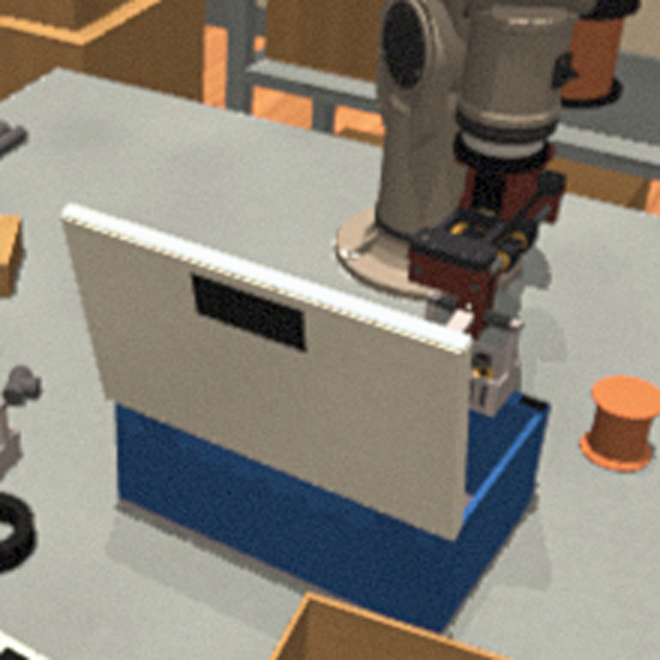

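```bash
python3 - <<'E'
from h import *
img,W,c=cloud('wrist')
ex=np.array([.99887,-.04748]);ey=np.array([.04748,.99887])
s=monitor.observe();print(s['tool_pos'],s['tool_pos'][:2]@ex,s['tool_pos'][:2]@ey)
for u,v in [(309,161),(305,206),(303,257),(360,162),(360,207),(350,256),(257,187),(257,192),(257,210),(257,230),(222,165),(292,165),(205,200),(203,160)]:
    p=np.nanmedian(W[v-1:v+2,u-1:u+2].reshape(-1,3),0); print(u,v,p.round(1),round(p[:2]@ex,1),round(p[:2]@ey,1))
z=W[...,2]
with np.errstate(all='ignore'): m=(z>90)&(z<110)&(W[...,0]>490)&(W[...,0]<600)&(W[...,1]>-40)&(W[...,1]<260)
P=W[m];x=P[:,:2]@ex;y=P[:,:2]@ey
k=x<585
h,e=np.histogram(y[k],np.arange(-20,270,4));print([(int(a),int(b)) for a,b in zip(e,h) if b>3])
for yc in (255,207,147):
    q=abs(y-yc)<8
    if q.sum(): print(yc,y[q&k].mean(),x[q].min(),P[q&k,2].mean())
E
```

```text
[468.67434083 208.19508012 224.46562165] 458.25963641624236 230.21247737925668
309 161 [521.6 231.   95.1] 510.1 255.5
305 206 [516.4 185.   99.2] 507.0 209.3
303 257 [515.3 124.9  97.3] 508.8 149.2
360 162 [576.4 228.   94.2] 565.0 255.1
360 207 [579.5 178.2  93.7] 570.4 205.5
350 256 [572.4 119.1  94.3] 566.1 146.1
257 187 [469.2 248.4 245.9] 456.8 270.4
257 192 [469.  245.7 245.9] 456.8 267.7
257 210 [468.6 236.5 245.8] 456.8 258.5
257 230 [468.  225.9 246.1] 456.8 247.9
222 165 [446.2 249.6 191.4] 433.9 270.5
292 165 [492.8 247.3 191.1] 480.5 270.5
205 200 [420.5 206.4 129.6] 410.2 226.1
203 160 [422.2 243.3 129.9] 410.2 263.0
[(144, 114), (148, 299), (204, 187), (208, 300), (252, 248), (256, 266)]
255 255.96145967974925 499.7803684946104 94.99466361427045
207 208.50269772862652 499.6009382112939 94.73876367046256
147 149.1173796364447 499.3493079580297 94.73320542583456
```

Call:
step_arm(commands=[[[0,0,3,0.2,0,0,0],[0,0,6,0.2,0,0,0],[0,0,8,0.2,0,0,0],[0,0,10,0.2,0,0,0],[0,0,11.5,0.2,0,0,0],[0,0,12.6,0.2,0,0,0],[0,0,12.6,0.2,0,0,0],[0,0,12.6,0.2,0,0,0]]])

```text
t: 13.3
tool_pos: [470.5, 210.5, 99.2]
tool_rot: [-1.569, -0.01, -0.049]
contact_force: [0.0, -1.1, -3.3]
opening: 9.5
```

```bash
python3 - <<'E'
from h import *
s=monitor.observe();print(s['tool_pos'],s['contact_force'])
img,W,c=cloud('wrist'); cv2.imwrite('pics/w7.png',img[:,:,::-1])
img,W,c=cloud('top'); crop(img,90,130,290,270,4,'pics/t7.png')
E
```

```text
[470.49670806 210.47467981  99.16120155] [ 0.03816065 -1.07020624 -3.25626729]
```

View pics/w7.png

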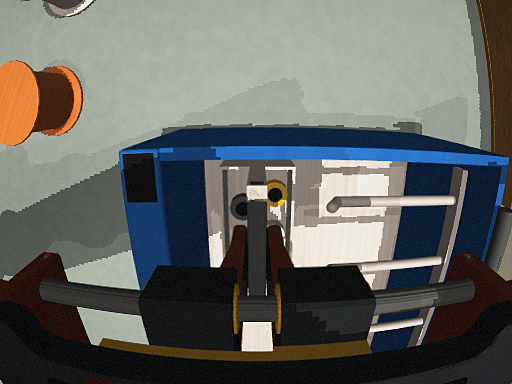

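Call:
step_arm(commands=[[[0,1.5,0,0,0,0,-0.3],[0,3,0,0,0,0,-0.6],[0,4.5,0,0,0,0,-1],[0,5.5,0,0,0,0,-1],[0,6.5,0,0,0,0,-1],[0,7.1,0,0,0,0,-1],[0,7.1,0,0,0,0,-1],[0,7.1,0,0,0,0,-1]]])

```text
t: 14.2
tool_pos: [541.5, 206.9, 100.1]
tool_rot: [-1.568, -0.149, -0.05]
contact_force: [0.3, -1.1, -2.6]
opening: 9.6
```

```bash
python3 - <<'E'
from h import *
s=monitor.observe();print(s['tool_pos'],s['contact_force'])
img,W,c=cloud('wrist'); cv2.imwrite('pics/w8.png',img[:,:,::-1])
E
```

```text
[541.54135213 206.91345483 100.08763417] [ 0.31618174 -1.13873998 -2.57151833]
```

View pics/w8.png

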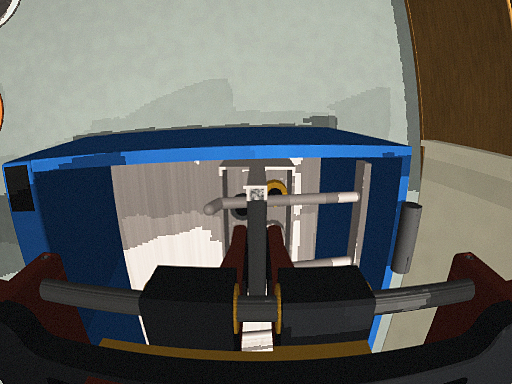

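Call:
step_arm(commands=[[[0,-0.08,0.5,0,0,0,0],[0,-0.15,1.0,0,0,0,0],[0,-0.22,1.4,0,0,0,0],[0,-0.25,1.7,0,0,0,0],[0,-0.25,1.7,0,0,0,0],[0,-0.25,1.7,0,0,0,0]]])

```text
t: 14.85
tool_pos: [541.3, 207.0, 82.8]
tool_rot: [-1.568, -0.149, -0.05]
contact_force: [-0.5, -0.1, -1.8]
opening: 9.3
```

Call:
step_arm(commands=[[[0,0,0.1,0,0,0,0],[0,-0.02,0.2,0,0,0,0],[0,-0.02,0.2,0,0,0,0]]])

```text
t: 15.15
tool_pos: [541.7, 207.0, 81.9]
tool_rot: [-1.568, -0.15, -0.05]
contact_force: [-5.8, -1.3, 10.1]
opening: 9.8
```

Call:
step_arm(commands=[[[0.3,0,-0.1,0,0,0,0],[0.3,0,-0.1,0,0,0,0],[0.3,0,-0.1,0,0,0,0],[0.3,0,-0.1,0,0,0,0],[0.3,0,-0.1,0,0,0,0]]])

```text
t: 15.65
tool_pos: [541.6, 207.1, 82.8]
tool_rot: [-1.568, -0.15, -0.05]
contact_force: [-1.2, 0.7, 0.2]
opening: 26.9
```

```bash
python3 - <<'E'
from h import *
s=monitor.observe();print(s['tool_pos'],s['contact_force'])
img,W,c=cloud('wrist'); cv2.imwrite('pics/w9.png',img[:,:,::-1])
E
```

```text
[541.56894735 207.10602305  82.79223532] [-1.17591605  0.69100604  0.23795925]
```

View pics/w9.png

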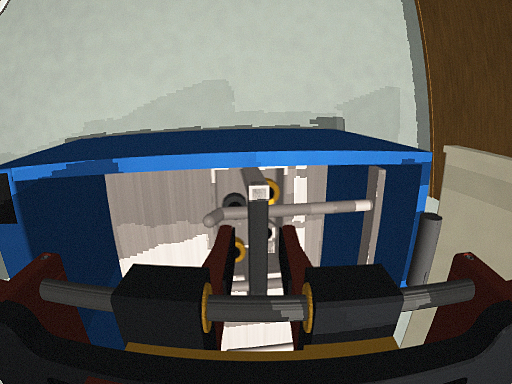

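Call:
step_arm(commands=[[[0.3,0,-2,0,0,0,0],[0.3,0,-5,0,0,0,0],[0.3,-0.5,-10,0,0,0,0.5],[0.3,-1.0,-15,0,0,0,1],[0.3,-1.0,-19,0,0,0,1],[0.4,-1.5,-20,-5,0,0,1],[0.5,-1.5,-20,-10,0,0,1],[0.6,-1.5,-20,-15,0,0,1],[0.6,-1.5,-20,-20,0,0,1],[0.6,-1.5,-20,-25,0,0,1],[0.6,-1.5,-20,-30,0,0,1],[0.6,-1.5,-20,-35,0,0,1]]])

```text
t: 16.9
tool_pos: [479.1, -141.6, 277.5]
tool_rot: [-1.567, -0.011, -0.05]
contact_force: [0.5, 0.6, 0.5]
opening: 53.1
```

```bash
cat >> h.py <<'E'
def baskets():
    img,W,c=cloud("top"); z=W[...,2]
    with np.errstate(all="ignore"): m=(z>74)&(z<92)&(W[...,1]<-100)&(W[...,0]>350)&(W[...,0]<700)&(W[...,1]>-500)
    n,l,st,ct=cv2.connectedComponentsWithStats(m.astype(np.uint8))
    for i in range(1,n):
        if st[i,4]<40: continue
        P=W[l==i]; print(ct[i].round(),st[i,4],cv2.minAreaRect(P[:,:2].astype(np.float32)),img[l==i].mean(0).round())
    return img
E
python3 - <<'E'
from h import *
s=monitor.observe();print(s['tool_pos'],s['tool_rot'],s['contact_force'])
img=baskets(); cv2.imwrite('pics/t10.png',img[:,:,::-1]); crop(img,90,130,290,270,4,'pics/t10c.png')
E
```

```text
[ 479.05971483 -141.59476993  277.47409888] [-1.56723702 -0.01086363 -0.04952389] [0.54093032 0.59312197 0.46828821]
[391. 127.] 104 ((672.15966796875, -425.70123291015625), (11.180964469909668, 56.74541473388672), 74.63383483886719) [76. 79. 86.]
[319. 146.] 144 ((626.0361328125, -240.00387573242188), (10.415098190307617, 84.06416320800781), 5.828983783721924) [112. 110. 102.]
[388. 181.] 141 ((534.2305297851562, -413.3366394042969), (10.082348823547363, 83.96663665771484), 7.524358749389648) [106. 102.  95.]
```

View pics/t10.png

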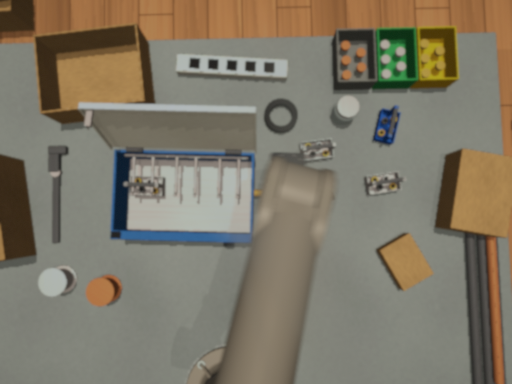

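```bash
python3 -c "
from h import *
print(*move([626,-240,61],[-np.pi/2,0,0.108]))"
```

```text
[15.1  21.89 -8.03] [ 0.01 -1.2   0.08]
```

Call:
step_arm(commands=[[[0.6,4,3,-4,0,-0.6,0],[0.6,8,7,-8,0,-1.2,0],[0.6,12,10,-8,0,-1.2,0],[0.6,15.1,13,-8,0,-1.2,0.08],[0.6,15.1,15,-8,0,-1.2,0.08],[0.6,15.1,15,-8,0,-1.2,0.08],[0.6,15.1,15,-8,0,-1.2,0.08]]])

```text
t: 17.65
tool_pos: [624.4, -239.6, 129.2]
tool_rot: [-1.572, 0.002, 0.108]
contact_force: [-1.0, -0.2, 0.8]
opening: 52.8
```

```bash
cat >> h.py <<'E'
def wbar(x,y,zlo=74,zhi=94,fn=None):
    img,W,c=cloud('wrist'); z=W[...,2]
    if fn: cv2.imwrite(fn,img[:,:,::-1])
    with np.errstate(all='ignore'): m=(z>zlo)&(z<zhi)&(abs(W[...,0]-x)<60)&(abs(W[...,1]-y)<60)
    n,l,st,ct=cv2.connectedComponentsWithStats(m.astype(np.uint8))
    i=1+np.argmax(st[1:,4]); P=W[l==i]; print(len(P),P.mean(0),cv2.minAreaRect(P[:,:2].astype(np.float32)))
E
python3 -c "
from h import *
wbar(626,-240,fn='pics/w11.png')
print(*move([626,-240,61],[-np.pi/2,0,0.108]))"
```

```text
1422 [ 626.34493827 -237.28641085   84.5339911 ] ((626.6964111328125, -240.48989868164062), (10.071096420288086, 83.96028137207031), 5.953243732452393)
[0.12 6.99 0.02] [ 0.02 -0.01  0.01]
```

View pics/w11.png

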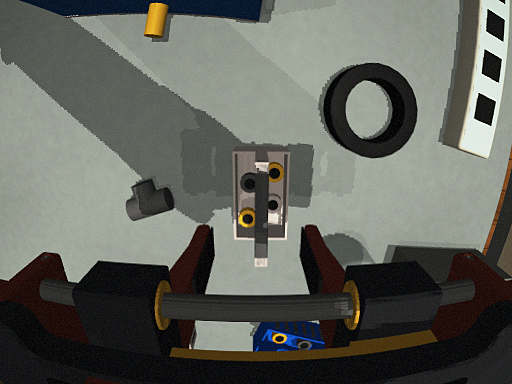

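Call:
step_arm(commands=[[[0.6,0.1,3,0,0,0,0],[0.6,0.1,5.5,0,0,0,0],[0.6,0.1,6.9,0,0,0,0],[0.6,0.1,6.9,0,0,0,0],[0,0.1,6.9,0,0,0,0],[0,0.1,6.9,0,0,0,0],[0,0.1,6.9,0,0,0,0],[0,0.1,6.9,0,0,0,0],[0,0.1,6.9,0,0,0,0],[0,0.1,6.9,0,0,0,0],[0,0.1,6.9,0,0,0,0]]])

```text
t: 18.8
tool_pos: [626.1, -240.2, 62.0]
tool_rot: [-1.573, -0.001, 0.107]
contact_force: [1.4, -0.2, -0.2]
opening: 9.4
```

Call:
step_arm(commands=[[[0,0,-1,0,0,0,0],[0,0,-4,0,0,0,0],[0,0,-9,0,0,0,0],[0,0,-14,0,0,0,0],[0,-2,-19,0,0,0,0],[0,-5,-21,0,0,0,0],[0,-9,-21,0,0,0,0],[0,-13,-21,0,0,0.6,0],[0,-16,-21,2,0,1.1,0],[0,-16,-21,5,0,1.1,0],[0,-16,-21,5,0,1.1,0]]])

```text
t: 19.9
tool_pos: [460.0, -203.6, 271.5]
tool_rot: [-1.569, -0.001, -0.043]
contact_force: [0.2, -0.4, -3.3]
opening: 9.5
```

```bash
python3 -c "
from h import *
ex=np.array([.99887,-.04748]);ey=np.array([.04748,.99887])
p=459.5*ex+124.5*ey; print(p, monitor.observe()['opening'])
print(*move([*p,225],[-np.pi/2,0,-0.0475]))"
```

```text
[464.892025 102.542255] 9.522748656080369
[-0.84  4.72 30.6 ] [-0.02  0.03  0.  ]
```

Call:
step_arm(commands=[[[0,0,0,5,0,0,0],[0,0,0,10,0,0,0],[0,0,0,15,0,0,0],[0,-0.4,0,20,0,0,0],[0,-0.8,0,25,0,0,0],[0,-0.8,0,29,0,0,0],[0,-0.8,2,30.6,0,0,0],[0,-0.8,4.7,30.6,0,0,0],[0,-0.8,4.7,30.6,0,0,0],[0,-0.8,4.7,30.6,0,0,0],[0,-0.8,4.7,30.6,0,0,0]]])

```text
t: 21.0
tool_pos: [466.2, 101.9, 226.5]
tool_rot: [-1.568, -0.002, -0.045]
contact_force: [-0.0, 0.5, -2.4]
opening: 9.7
```

```bash
cat >> h.py <<'E'
ex=np.array([.99887,-.04748]);ey=np.array([.04748,.99887])
def tankchk(fn):
    s=monitor.observe(); print('tcp',s['tool_pos'],"x'y'",s['tool_pos'][:2]@ex,s['tool_pos'][:2]@ey)
    img,W,c=cloud('wrist'); cv2.imwrite(fn,img[:,:,::-1]); z=W[...,2]; x=W[...,:2]@ex; y=W[...,:2]@ey
    zt=s['tool_pos'][2]
    with np.errstate(all='ignore'):
        b=(z>zt+14)&(z<zt+30)&(abs(x-s['tool_pos'][:2]@ex)<9)&(abs(y-s['tool_pos'][:2]@ey)<60)
        r=(z>90)&(z<99)&(x>505)&(x<580)&(y>-30)&(y<280)
        t=(z>90)&(z<108)&(x>490)&(x<510)&(y>-30)&(y<280)
    if b.sum(): print('bar',b.sum(),np.median(x[b]),'yrange',y[b].min(),y[b].max(),'ztop',np.median(z[b]))
    for yc in (256,208,148,100,40,-8):
        q=r&(abs(y-yc)<9)
        if q.sum()>10: print('rod',yc,q.sum(),y[q].mean().round(1),'tip',x[t&(abs(y-yc)<9)].min() if (t&(abs(y-yc)<9)).sum() else None)
E
python3 -c "
from h import *
tankchk('pics/w12.png')"
```

```text
tcp [466.18052846 101.88875991 226.47524049] x'y' 460.8160661415799 123.9078771062977
bar 2382 460.1701041781847 yrange 100.51545675795549 164.9302230209977 ztop 249.2696138004647
rod 256 366 255.1 tip 499.8924573072464
rod 208 360 207.5 tip 500.3287676988083
rod 148 440 148.2 tip 499.83445358698714
rod 100 423 100.4 tip 499.62118583322524
rod 40 352 41.1 tip 499.43078209080363
```

View pics/w12.png

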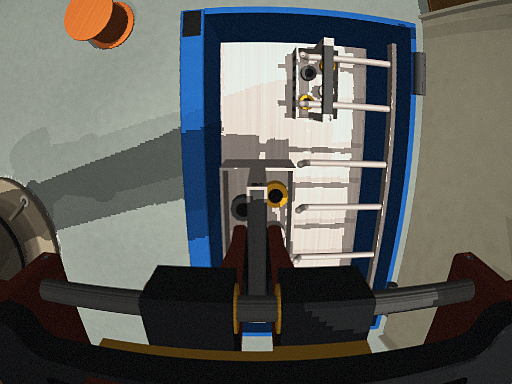

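Call:
step_arm(commands=[[[0,0,3,0.15,0,0,0],[0,0,6,0.15,0,0,0],[0,-0.1,9,0.15,0,0,0],[0,-0.1,11.5,0.15,0,0,0],[0,-0.1,12.7,0.15,0,0,0],[0,-0.1,12.7,0.15,0,0,0],[0,-0.1,12.7,0.15,0,0,0]]])

```text
t: 21.75
tool_pos: [466.7, 104.0, 100.6]
tool_rot: [-1.567, -0.004, -0.045]
contact_force: [-0.8, -0.7, -2.3]
opening: 9.9
```

```bash
python3 -c "
from h import *
tankchk('pics/w13.png')"
```

```text
tcp [466.65292588 104.04209585 100.64296894] x'y' 461.18568936123484 126.0812092002007
bar 2376 460.499240024694 yrange 102.51397316222427 167.10770367407443 ztop 123.44561638721024
rod 256 952 254.6 tip 499.1431039913821
rod 208 968 207.4 tip 499.3928602481314
rod 148 988 148.3 tip 499.5925398179951
rod 100 613 101.2 tip 507.1808683676616
rod 40 259 41.1 tip None
```

Centred. Now back over the tips, tilting slightly.

Call:
step_arm(commands=[[[0,1.5,0,0,0,0,-0.3],[0,3,0,0,0,0,-0.6],[0,4.5,0,0,0,0,-1],[0,5.5,0,0,0,0,-1],[0,6.5,0,0,0,0,-1],[0,7.0,0,0,0,0,-1],[0,7.0,0,0,0,0,-1],[0,7.0,0,0,0,0,-1]]])

```text
t: 22.6
tool_pos: [536.6, 100.8, 101.1]
tool_rot: [-1.567, -0.143, -0.046]
contact_force: [-0.2, 0.6, -3.4]
opening: 9.5
```

Call:
step_arm(commands=[[[0,-0.08,0.5,0,0,0,0],[0,-0.15,1.0,0,0,0,0],[0,-0.22,1.4,0,0,0,0],[0,-0.27,1.75,0,0,0,0],[0,-0.28,1.9,0,0,0,0],[0,-0.28,2.0,0,0,0,0],[0,-0.28,2.0,0,0,0,0]]])

```text
t: 23.3
tool_pos: [536.3, 100.9, 81.8]
tool_rot: [-1.566, -0.142, -0.047]
contact_force: [-8.0, -1.2, 14.2]
opening: 9.6
```

Resting on the rods; release.

Call:
step_arm(commands=[[[0.3,0,-0.1,0,0,0,0],[0.3,0,-0.1,0,0,0,0],[0.3,0,-0.1,0,0,0,0],[0.3,0,-0.1,0,0,0,0],[0.3,0,-0.1,0,0,0,0]]])

```text
t: 23.8
tool_pos: [536.2, 100.9, 82.7]
tool_rot: [-1.566, -0.142, -0.046]
contact_force: [-0.6, -0.1, 0.1]
opening: 26.2
```

Call:
step_arm(commands=[[[0.3,0,-2,0,0,0,0],[0.3,0,-5,0,0,0,0],[0.3,-0.5,-10,0,0,0,0.5],[0.3,-1.0,-15,0,0,0,1],[0.3,-1.0,-19,0,0,0,1],[0.4,-1.5,-20,-5,0,0,1],[0.5,-1.5,-20,-10,0,0,1],[0.6,-1.5,-20,-15,0,0,1],[0.6,-1.5,-20,-20,0,0,1],[0.6,-1.5,-20,-25,0,0,1],[0.6,-1.5,-20,-30,0,0,1],[0.6,-1.5,-20,-35,0,0,1]]])

```text
t: 25.0
tool_pos: [476.7, -248.3, 276.9]
tool_rot: [-1.566, -0.003, -0.045]
contact_force: [1.0, 0.3, 0.1]
opening: 53.1
```

```bash
python3 - <<'E'
from h import *
s=monitor.observe();print(s['tool_pos'],s['tool_rot'],s['contact_force'])
img=baskets(); crop(img,90,90,430,270,2,'pics/t14.png')
print(*move([534,-413.4,150],[-np.pi/2,0,0.132]))
E
```

```text
[ 476.71969778 -248.30539642  276.89510232] [-1.56553045 -0.00339429 -0.04517394] [0.97874615 0.26955385 0.13970657]
[391. 127.] 103 ((672.3516845703125, -425.999755859375), (11.027633666992188, 55.88765335083008), 74.12815856933594) [78. 81. 88.]
[  6.77  12.8  -15.22] [ 0.01 -1.34  0.03]
```

View pics/t14.png

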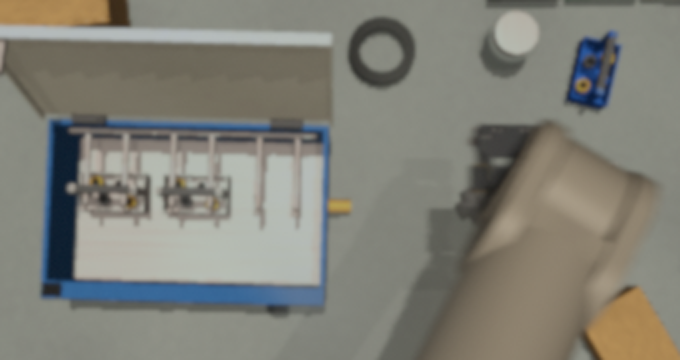

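```bash
python3 - <<'E'
from h import *
wbar(534,-413,fn='pics/w15.png')
E
```

```text
136 [ 532.08794187 -415.32773187   83.74289511] ((531.4180908203125, -409.3125305175781), (7.65089750289917, 74.3244857788086), 10.168856620788574)
```

View pics/w15.png

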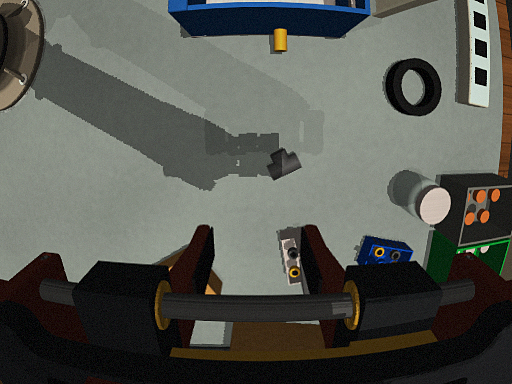

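Call:
step_arm(commands=[[[0.6,3,2,-5,0,-0.6,0],[0.6,5,5,-10,0,-1.3,0],[0.6,6.8,9,-15.2,0,-1.34,0],[0.6,6.8,12.8,-15.2,0,-1.34,0],[0.6,6.8,12.8,-15.2,0,-1.34,0],[0.6,6.8,12.8,-15.2,0,-1.34,0]]])

```text
t: 25.7
tool_pos: [532.5, -409.4, 145.2]
tool_rot: [-1.567, 0.002, 0.129]
contact_force: [0.3, -0.5, -0.5]
opening: 52.8
```

```bash
python3 - <<'E'
from h import *
wbar(534,-413,fn='pics/w16.png')
print(*move([534,-413.4,61.5],[-np.pi/2,0,0.132]))
E
```

```text
1248 [ 534.25754652 -410.78847407   84.62865858] ((534.8857421875, -414.2620544433594), (9.730573654174805, 84.58047485351562), 7.280990123748779)
[-0.01  8.61 -0.46] [-0.02 -0.02  0.  ]
```

View pics/w16.png

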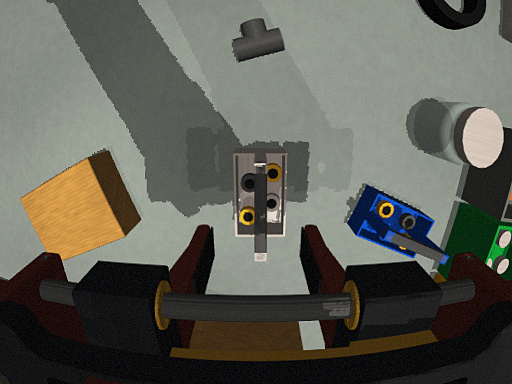

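Call:
step_arm(commands=[[[0.6,0,3,-0.5,0,0,0],[0.6,0,6,-0.5,0,0,0],[0.6,0,8.5,-0.5,0,0,0],[0.6,0,8.5,-0.5,0,0,0],[0.6,0,8.5,-0.5,0,0,0],[0,0,8.5,-0.5,0,0,0],[0,0,8.5,-0.5,0,0,0],[0,0,8.5,-0.5,0,0,0],[0,0,8.5,-0.5,0,0,0],[0,0,8.5,-0.5,0,0,0],[0,0,8.5,-0.5,0,0,0],[0,0,8.5,-0.5,0,0,0]]])

```text
t: 26.95
tool_pos: [534.3, -413.8, 62.6]
tool_rot: [-1.568, -0.0, 0.13]
contact_force: [0.6, 0.6, 1.0]
opening: 10.0
```

Call:
step_arm(commands=[[[0,0,-1,0,0,0,0],[0,0,-4,0,0,0,0],[0,0,-9,0,0,0,0],[0,0,-14,0,0,0,0],[0,-1,-19,2,0,0.3,0],[0,-3,-21,6,0,0.6,0],[0,-5,-21,11,0,0.9,0],[0,-7,-21,15,0,1.3,0],[0,-7,-21,20,0,1.3,0],[0,-7,-21,20,0,1.3,0]]])

```text
t: 27.95
tool_pos: [438.3, -217.9, 272.5]
tool_rot: [-1.562, 0.001, -0.043]
contact_force: [1.0, 0.7, -1.5]
opening: 9.7
```

```bash
python3 -c "
from h import *
p=460*ex+17*ey; s=monitor.observe(); print(p,s['opening'],s['contact_force'])
print(*move([*p,225],[-np.pi/2,0,-0.0475]))"
```

```text
[460.28736  -4.86001] 9.74894364045379 [ 0.95498389  0.67603157 -1.52478575]
[ 1.28  4.93 21.34] [-0.06  0.03 -0.01]
```

Call:
step_arm(commands=[[[0,0.4,0,5,0,0,0],[0,0.8,0,10,0,0,0],[0,1.3,0,15,0,0,0],[0,1.3,0,20,0,0,0],[0,1.3,2,21.3,0,0,0],[0,1.3,4.9,21.3,-0.05,0,0],[0,1.3,4.9,21.3,-0.05,0,0],[0,1.3,4.9,21.3,-0.05,0,0]]])

```text
t: 28.75
tool_pos: [460.3, -6.3, 225.8]
tool_rot: [-1.57, 0.002, -0.045]
contact_force: [0.2, -0.1, -1.5]
opening: 9.4
```

```bash
python3 -c "
from h import *
tankchk('pics/w17.png')
print(*move([*(460*ex+17*ey),99.5],[-np.pi/2,0,-0.0475]))"
```

```text
tcp [460.33148746  -6.33191097 225.76728037] x'y' 460.1119520073228 15.531783110324367
bar 2404 459.54546238761696 yrange -8.490211826378514 57.23191782094092 ztop 248.24399734729707
rod 208 337 206.2 tip 502.24347226988164
rod 148 366 147.1 tip 499.5265128984536
rod 100 408 99.3 tip 499.76179039810853
rod 40 439 39.8 tip 500.32118558422013
rod -8 406 -7.7 tip 500.26135082656805
[-0.07 12.69  0.13] [-0.01  0.02 -0.  ]
```

View pics/w17.png

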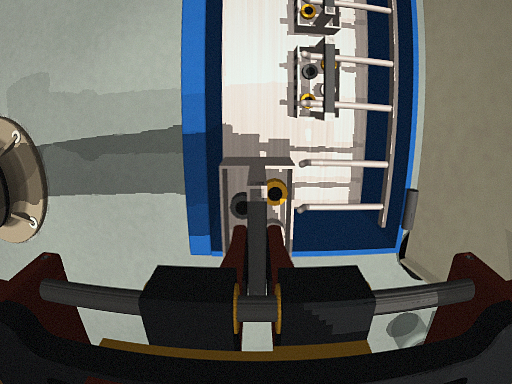

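Call:
step_arm(commands=[[[0,0,3,0.1,0,0,0],[0,0,6,0.1,0,0,0],[0,0,9,0.1,0,0,0],[0,0,11.5,0.1,0,0,0],[0,0,12.6,0.1,0,0,0],[0,0,12.6,0.1,0,0,0],[0,0,12.6,0.1,0,0,0]]])

```text
t: 29.5
tool_pos: [462.2, -5.5, 101.7]
tool_rot: [-1.569, -0.002, -0.046]
contact_force: [0.7, -0.3, -1.8]
opening: 9.2
```

```bash
python3 -c "
from h import *
tankchk('pics/w18.png')"
```

```text
tcp [462.18220334  -5.51452696 101.6801559 ] x'y' 461.9217671859725 16.436115472700955
bar 2888 461.3368293817738 yrange -43.39616615571739 58.14742118687474 ztop 124.2136834458311
rod 148 903 146.7 tip 499.42349465491657
rod 100 960 99.5 tip 499.3449875346787
rod 40 1035 40.3 tip 499.4822197808525
rod -8 725 -6.7 tip 505.06753546196074
```

Call:
step_arm(commands=[[[0,1.5,0,0.05,0,0,-0.3],[0,3,0,0.05,0,0,-0.6],[0,4.5,0,0.05,0,0,-1],[0,5.5,0,0.05,0,0,-1],[0,6.5,0,0.05,0,0,-1],[0,7.0,0,0.05,0,0,-1],[0,7.0,0,0.05,0,0,-1],[0,7.0,0,0.05,0,0,-1]]])

```text
t: 30.35
tool_pos: [532.1, -8.2, 101.9]
tool_rot: [-1.569, -0.141, -0.046]
contact_force: [-0.7, 0.3, -2.4]
opening: 9.9
```

Call:
step_arm(commands=[[[0,-0.08,0.5,0,0,0,0],[0,-0.15,1.0,0,0,0,0],[0,-0.22,1.4,0,0,0,0],[0,-0.27,1.75,0,0,0,0],[0,-0.28,1.9,0,0,0,0],[0,-0.28,2.05,0,0,0,0],[0,-0.28,2.05,0,0,0,0]]])

```text
t: 31.05
tool_pos: [531.7, -8.1, 82.1]
tool_rot: [-1.567, -0.14, -0.047]
contact_force: [-8.9, -0.2, 18.5]
opening: 9.8
```

Call:
step_arm(commands=[[[0.3,0,-0.15,0,0,0,0],[0.3,0,-0.15,0,0,0,0],[0.3,0,-0.15,0,0,0,0],[0.3,0,-0.15,0,0,0,0],[0.3,0,-0.15,0,0,0,0],[0.3,0,-2,0,0,0,0],[0.3,0,-5,0,0,0,0],[0.3,-0.5,-10,0,0,0,0.5],[0.3,-1.0,-15,0,0,0,1],[0.3,-2.0,-20,0,0,0,1],[0,-2.5,-25,-5,0,0,1],[0,-2.5,-30,-10,0,0,1]]])

```text
t: 32.25
tool_pos: [466.3, -76.4, 347.3]
tool_rot: [-1.566, -0.001, -0.044]
contact_force: [1.5, 0.0, -0.6]
opening: 13.7
```

Call:
step_arm(commands=[[[0,0,-3,-4,0,0,0],[0,0,-3,-9,0,0,0],[0,0,-3,-13,0,0,0],[0,0,-3,-13,0,0,0]]])

```text
t: 32.65
tool_pos: [458.9, -212.5, 377.3]
tool_rot: [-1.568, -0.002, -0.053]
contact_force: [-1.2, 0.9, -0.6]
opening: 0.7
```

```bash
python3 - <<'E'
from h import *
s=monitor.observe();print(s['tool_pos'],s['tool_rot'],s['contact_force'])
img,W,c=cloud('top'); crop(img,90,130,290,270,4,'pics/t19.png')
z=W[...,2];x=W[...,:2]@ex;y=W[...,:2]@ey
for yc in (231.5,124,16):
    with np.errstate(all='ignore'): m=(z>100)&(z<112)&(abs(y-yc)<46)&(x>505)&(x<580)
    P=W[m]; print(yc,m.sum(),P.mean(0) if m.sum() else 0, cv2.minAreaRect(np.c_[x[m],y[m]].astype(np.float32)) if m.sum()>4 else '')
img,W,c=cloud('wrist'); cv2.imwrite('pics/w19.png',img[:,:,::-1])
E
```

```text
[ 458.93044223 -212.45340947  377.26642989] [-1.5683063  -0.00200435 -0.05295464] [-1.1725068   0.91489578 -0.61862084]
231.5 150 [537.79382542 206.07737609 105.19022045] ((524.5065307617188, 233.77880859375), (76.82516479492188, 53.41099166870117), 60.6392822265625)
124 153 [532.39275779  99.50618623 104.7327333 ] ((524.9224853515625, 126.49407196044922), (78.1817626953125, 50.875240325927734), 62.26498031616211)
16 142 [527.71231169  -8.33401773 105.17547195] ((520.2266235351562, 17.54937744140625), (82.20135498046875, 27.184112548828125), 88.40982055664062)
```

View pics/t19.png

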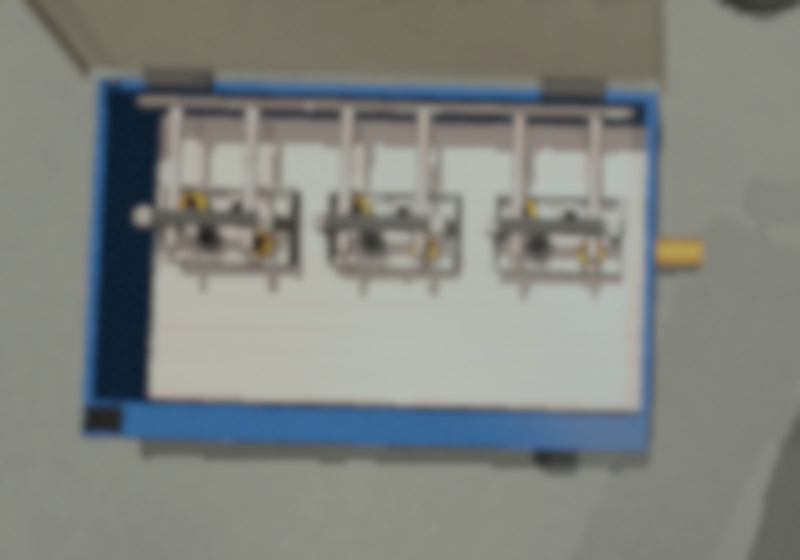

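View pics/w19.png

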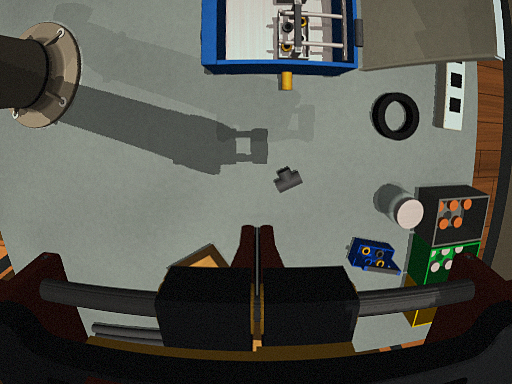

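```bash
python3 -c "
from h import *
print(*move([745,90,430],[-np.pi/2,0,-0.0475]))"
```

```text
[27.08 -5.2  31.  ] [-0.03  0.01  0.  ]
```

Call:
step_arm(commands=[[[0,0,-5.2,0,0,0,0],[0,3,-5.2,4,0,0,0],[0,6,-5.2,8,0,0,0],[0,9,-5.2,12,0,0,0],[0,12,-5.2,15,0,0,0],[0,15,-5.2,18,0,0,0],[0,18,-5.2,21,0,0,0],[0,21,-5.2,24,0,0,0],[0,24,-5.2,27,0,0,0],[0,27,-5.2,30,0,0,0],[0,27,-5.2,31,0,0,0],[0,27,-5.2,31,0,0,0]]])

```text
t: 33.95
tool_pos: [744.2, 94.3, 427.8]
tool_rot: [-1.566, 0.003, -0.041]
contact_force: [-0.3, -0.7, 0.4]
opening: 0.3
```

```bash
python3 -c "
from h import *
img,W,c=cloud('scene'); crop(img,170,20,420,280,3,'pics/s20.png')
print(*move([735,90,312],[-np.pi/2,0,-0.0475]))"
```

```text
[-0.85 11.71 -0.25] [-0.03  0.03 -0.01]
```

View pics/s20.png

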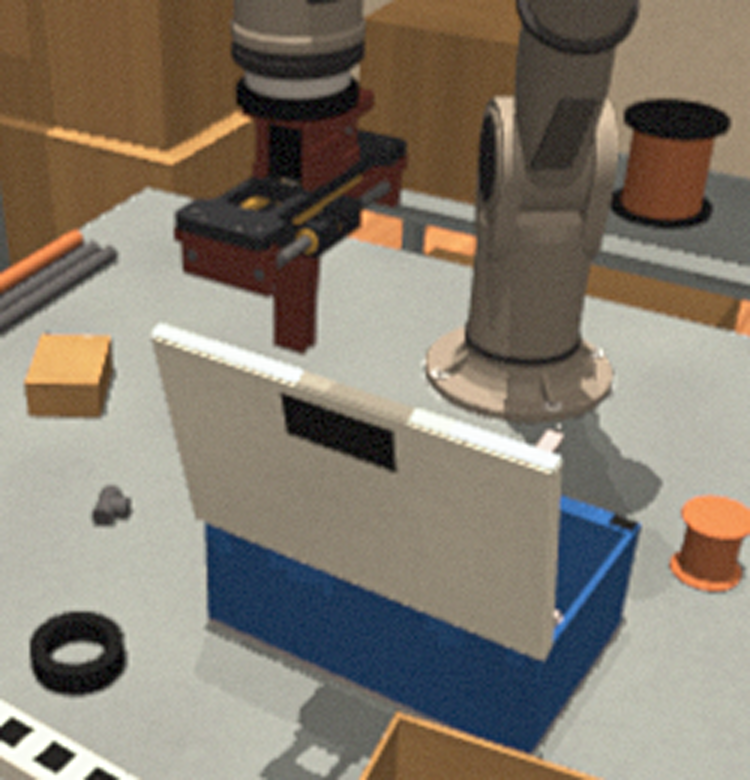

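Call:
step_arm(commands=[[[0,-0.8,4,-0.2,0,0,0],[0,-0.8,8,-0.2,0,0,0],[0,-0.8,11,-0.2,0,0,0],[0,-0.8,11.7,-0.2,0,0,0],[0,-2,11.7,-0.2,0,0,0],[0,-3.5,11.7,-0.2,0,0,0],[0,-4.5,11.7,-0.2,0,0,0],[0,-4.5,11.7,-0.2,0,0,0]]])

```text
t: 34.8
tool_pos: [697.9, 91.6, 314.2]
tool_rot: [-1.565, -0.001, -0.044]
contact_force: [-0.2, 0.2, -0.2]
opening: 0.5
```

Call:
step_arm(commands=[[[0,-1.0,0,0,0,0,0],[0,-2.0,0,0,0,0,0],[0,-3.0,0,0,0,0,0],[0,-4.0,-0.2,0,0,0,0],[0,-5.1,-0.35,0,0,0,0],[0,-6.1,-0.5,0,0,0,0],[0,-7.1,-0.6,0,0,0,0],[0,-8.0,-0.6,0,0,0,0],[0,-8.9,-0.6,0,0,0,0],[0,-9.8,-0.5,0,0,0,0],[0,-10.75,-0.4,0,0,0,0],[0,-11.7,-0.2,0,0,0,0]]])

```text
t: 36.0
tool_pos: [580.4, 96.8, 316.1]
tool_rot: [-1.565, -0.001, -0.044]
contact_force: [1.6, 0.9, -0.9]
opening: 0.7
```

```bash
python3 -c "
from h import *
print(monitor.observe()['contact_force'])
img,W,c=cloud('scene'); crop(img,170,20,420,280,2,'pics/s21.png')"
```

```text
[ 1.62255095  0.87493417 -0.92742521]
```

View pics/s21.png

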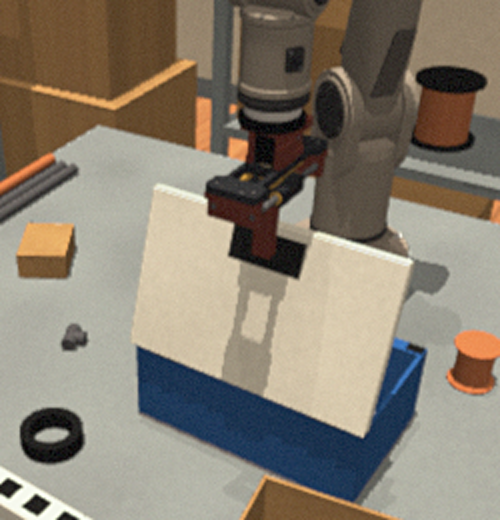

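Call:
step_arm(commands=[[[0,-0.8,0.2,0,0,0,0],[0,-1.7,0.5,0,0,0,0],[0,-2.6,0.8,0,0,0,0],[0,-3.5,1.15,0,0,0,0],[0,-4.3,1.55,0,0,0,0],[0,-5.2,2.0,0,0,0,0],[0,-6.0,2.5,0,0,0,0],[0,-6.8,3.05,0,0,0,0],[0,-7.5,3.6,0,0,0,0],[0,-8.3,4.2,0,0,0,0],[0,-9.0,4.85,0,0,0,0],[0,-9.7,5.5,0,0,0,0]]])

```text
t: 37.25
tool_pos: [481.4, 101.4, 260.3]
tool_rot: [-1.564, 0.001, -0.044]
contact_force: [2.4, 0.3, 0.5]
opening: 0.4
```

Call:
step_arm(commands=[[[0,-0.4,0.7,0,0,0,0],[0,-1.0,1.5,0,0,0,0],[0,-1.55,2.25,0,0,0,0],[0,-2.05,3.1,0,0,0,0],[0,-2.55,3.9,0,0,0,0],[0,-3.0,4.8,0,0,0,0],[0,-3.4,5.65,0,0,0,0],[0,-3.75,6.6,0,0,0,0],[0,-4.1,7.5,0,0,0,0],[0,-4.4,8.4,0,0,0,0],[0,-4.7,9.3,0,0,0,0],[0,-4.9,9.8,0,0,0,0]]])

```text
t: 38.45
tool_pos: [431.8, 104.2, 161.4]
tool_rot: [-1.565, 0.002, -0.044]
contact_force: [1.5, -1.2, 2.1]
opening: 0.4
```

```bash
python3 -c "
from h import *
print(monitor.observe()['contact_force'])
img,W,c=cloud('scene'); crop(img,170,20,420,280,2,'pics/s22.png')"
```

```text
[ 1.51615266 -1.1842592   2.08619521]
```

View pics/s22.png

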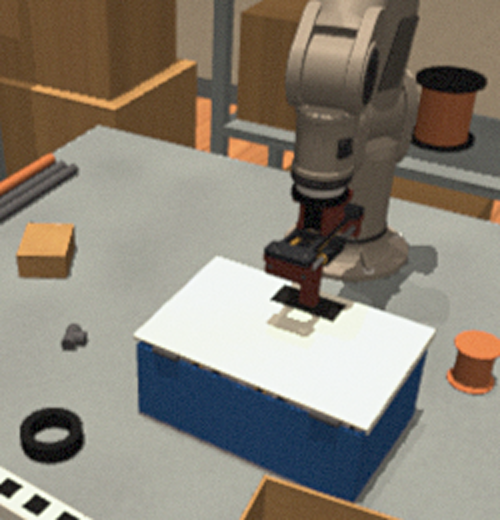

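Call:
step_arm(commands=[[[0,-0.1,0.6,0,0,0,0],[0,-0.1,1.1,0,0,0,0],[0,-0.1,1.5,0,0,0,0],[0,-0.1,1.8,0,0,0,0],[0,-0.1,2.1,0,0,0,0],[0,-0.1,2.3,0,0,0,0],[0,-0.1,2.4,0,0,0,0],[0,-0.1,2.4,0,0,0,0]]])

```text
t: 39.3
tool_pos: [429.5, 104.3, 138.7]
tool_rot: [-1.563, 0.007, -0.045]
contact_force: [-14.3, -2.5, 39.3]
opening: 0.5
```

At the stop with the same force as before (39 N); easing off slowly.

Call:
step_arm(commands=[[[0,0,0,0,0,0,0],[0,0,-0.2,0,0,0,0],[0,0,-0.4,0,0,0,0],[0,0,-0.7,0,0,0,0],[0,0,-1.0,0,0,0,0],[0,0,-1.3,0,0,0,0],[0,0,-1.6,0,0,0,0],[0,0,-1.6,0,0,0,0],[0,0,-1.6,0,0,0,0]]])

```text
t: 40.2
tool_pos: [429.6, 104.2, 154.7]
tool_rot: [-1.563, 0.006, -0.045]
contact_force: [-0.1, 0.4, 0.4]
opening: 0.3
```

```bash
python3 -c "
from h import *
print(monitor.observe()['contact_force'])
img,W,c=cloud('scene'); crop(img,170,20,420,280,3,'pics/s23.png')
img,W,c=cloud('top')
for u,v in [(120,170),(120,235),(245,235),(245,170),(150,238)]: print(W[v,u].round(1))"
```

```text
[-0.11316644  0.38328782  0.37845739]
[568.1 245.  151.5]
[422.3 125.6 549.8]
[407.2 -50.2 146.8]
[562.1 -53.2 146.2]
[417.   78.  558.6]
```

View pics/s23.png

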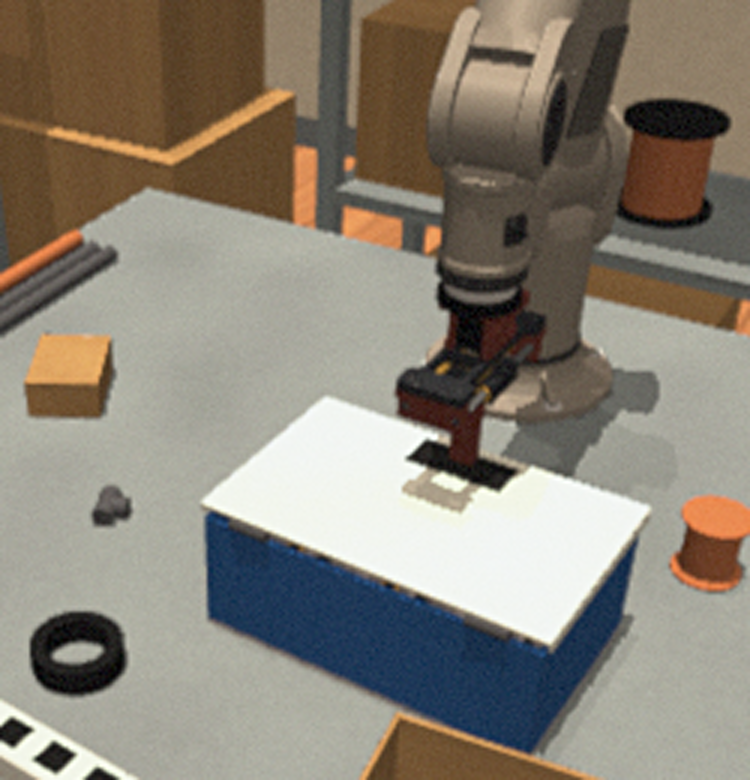

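Call:
step_arm(commands=[[[0,0,-1,0,0,0,0],[0,0,-3,0,0,0,0],[0,0,-6,0,0,0,0],[0,0,-10,0,0,0,0],[0,0,-12,-5,0,0,0],[0,0,-12,-10,0,0,0],[0,0,-12,-15,0,0,0],[0,0,-12,-20,0,0,0],[0,0,-12,-25,0,0,0],[0,0,-12,-28,0,0,0],[0,0,-12,-28,0,0,0],[0,0,-12,-28,0,0,0]]])

```text
t: 41.5
tool_pos: [417.4, -177.1, 272.8]
tool_rot: [-1.564, 0.007, -0.047]
contact_force: [-0.8, 0.4, -0.7]
opening: 0.3
```

```bash
python3 -c "
from h import *
img,W,c=cloud('top'); cv2.imwrite('pics/t24.png',img[:,:,::-1])
z=W[...,2]
with np.errstate(all='ignore'): m=(z>138)&(z<160)&(W[...,0]>400)&(W[...,0]<600)&(W[...,1]>-60)&(W[...,1]<250)
P=W[m];A=np.c_[P[:,0]-500,P[:,1]-100,np.ones(len(P))];print(len(P),np.linalg.lstsq(A,P[:,2],rcond=None)[0])"
```

```text
10854 [-5.21601226e-03  5.65215385e-04  1.48039236e+02]
```

View pics/t24.png

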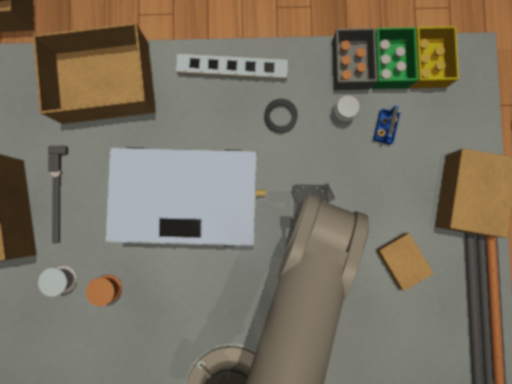

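The lid is shut and level (147–148 mm, no slope), there are no baskets left on the bench, and the arm is clear.

```bash
python3 -c "
from station import ctrl
print(ctrl.hand_in())"
```

```text
the job is handed in; nothing more can be done
None
```

The washer is loaded and its lid is latched shut; I handed the job in at about 41.6 s.

- **Lid opening:** I pressed the pad to its stop (39 N). I then let the lid up with the fingers on it at about 1 rad/s or slower, until it was fully open.
- **Baskets:** Three grey baskets were standing on the bench, and each now hangs on its own hook. The blue look-alike was not touched.
- **Check before closing:** The top camera showed all three handles lying across both prongs. Their tops read about 105 mm, which is the expected height. The bars rest about 6 mm in front of the hook points, because I released them slightly forward to keep the gripper clear of the open lid.
- **Lid closing:** I pressed to the stop again (39 N) and eased off. The lid then stayed level at 147–148 mm with the robot clear of it.

The baskets were not looked at again after the lid closed. The two fixed cameras and the wrist camera differed by about 2–4 mm, within what the fit allowed. No check failed.

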